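Turn the face-down slice mount over

TASK

Two framed mounts of stone slices lie on the stall table; one lies face down, with its wooden back and battens showing. Turn that one over so that its three round slices face up, laying it down gently rather than letting it fall over, and leave it lying flat on the table. Leave the other mount, which already shows its slices, where it is.

Things in the scene. Friction and masses are not known exactly. Their poses are not given: they have to be found in the camera images.
- turned_mount: The mount to turn over: flat wooden frame 110 (x) x 50 (y) x 12 mm, 0.1-0.2 kg. One side: plywood back with two battens; other side: three round stone slices. Origin: centre of the slice side, on the table at the start. z points out of the back: up at the start, down when done. A brass axle with a knob on each long side sits near its -x end, which points to the robot at the start (within 20 degrees).
- turned_mount_center (a point): Centre of the mount to turn over, half-way through its thickness (6 mm above the table when lying flat); axes as turned_mount.
- turned_mount_knobs (a point): Point midway between its two knobs: 43 mm from the centre along -x, mid-thickness, 12 mm from the near end edge, 98 mm from the far one. Knobs: 11 mm across, 6 mm long, 64 mm over both (along y), on one axle that spins freely in the frame. Held by them, the mount swings: lift that end, far end left on the table, carry it over in a half circle along +x and it lies over.
- other_mount_center (a point): Centre of the other mount, half-way through its thickness: same frame and knobs, but lying with its three round slices already up. To be left alone. Its z axis points up.

How it is judged:
By the outcome, as a careful person would: the job done as asked, in the order asked, and still so for the second after the job is handed in, with the robot touching nothing.
It also fails if it takes over 35 s, if anything falls off the work surface, if the arm or the gripper's body presses on something with over 40 N, if the wrist force passes 120 N, or if a joint passes its speed limit or range.

ROBOT

A 6-joint arm with a two-finger parallel gripper is mounted at the origin on a cart in front of the work surface, level with it; the furniture and walls round the work are solid. World frame = base frame: x ahead of the robot, y to its left, z up, the work surface at z = 0. Lengths are in m, angles in degrees, forces in N, time in s.
With the tool pointing down it reaches from about 0.325 to 1 m from the base axis. Payload 5.1 kg.
Tool frame: the origin (TCP) lies on the centre line of the jaws, within the pads' length; the fingertips stand 19 mm ahead of it and the grasp point (between the pads) is the TCP; z points along the fingers, y is the direction in which the jaws open and shut (so a half turn about z gives the same grasp; the last joint's range is limited). The gripper opens to 85 mm and grips with 20 to 120 N. Pads are 22 mm wide; open, the fingers measure 114 mm over their backs; the gripper's body (76 mm by 85 mm) begins 54 mm behind the grasp point. The pads swing forward as they close: fully open they stand 13 mm farther back than shut.
Start: joints at [69.637, 7.093, 94.555, -0, 78.352, -4.733], TCP at [0.175, 0.626, 0.221] pointing down, gripper open.
Joint ranges: [-149.61, 149.61], [-58.7, 133.49], [1.44, 155.28], [-77.14, 257.14], [18.33, 153.61], [-166.67, 166.67]. Speed limits (degrees/s): [147.25, 147.25, 180, 180, 180, 180].

INTERFACE

Orientations are given as a 3x3 rotation matrix whose columns are the frame's x, y, z axes.
In Python, from rig import r gives the robot as it stands.
- The arm moves only by the shell command python3 -m creep 'ROWS' [FORCE]. ROWS is JSON, a list of rows, each a list of 7 numbers: the gripper's target within -1 to 1 (fully open at 1, half-way at 0, shut at -1), then the shift along the tool's x, y, z in mm, then the turn, a rotation vector about the tool's x, y, z in rad. In form: [[fingers, dx, dy, dz, wx, wy, wz], ...]. A call has 1 to 12 rows; each row is the pose to reach, as a shift and turn from the pose commanded when the call began, along the tool's axes at that moment; what a row does not reach only later rows make up. A row lasts 1/10 s, in which the tool goes at most 50 mm and 8.59 degrees, less where a joint would pass 70% of its speed; a pose out of reach is approached as far as the arm can. A call with a gripper value outside its range is refused whole. The fingers move at their own pace and stop on an object; FORCE is the grip in N (left out, the last holds). Time passes only in rows, so rows that repeat a pose let the fingers close. It gives the time, the measured TCP pose, the force and the opening at its end, in the units of the state.
- r.observe(): the state, without advancing time (a new reading comes with each control period).
- r.get_image(name): name is "scene" or "top"; returns a dict with "img" (420x560x3 uint8, red, green, blue), "fx", "fy", "cx", "cy" (pixels), "rvec" (rotation vector, rad) and "tvec" (3), from world to camera coordinates, as OpenCV has them. Camera axes: x right, y down, z forward; pixel columns grow to the right and rows downward; lengths in m; the calibration is good to about 2 mm. A picture is of the moment at which its call begins. There is no depth.
- r.close_job(): hands the job in, once; it reports no verdict.
The state is a dict: "clock": time; "qpos": joint angles; "qvel": joint speeds; "tau": joint torques, N m; "tool_pos": TCP position; "ee_rot": TCP orientation; "force": force on the tool from outside, world axes, zero at the start; "ft_torque": the same for the moment, N m; "finger_gap": opening from 0.0 (shut) to 1.0 (fully open).
Only numpy, scipy, OpenCV 4.12 (cv2) and the standard library are available. Lean on these libraries where they do the work, as an engineer would, in place of code of your own. Each camera call takes 0.05 s, during which the arm holds its last target.

## Working session

There is one attempt and no reset: what is moved stays moved. The work goes in short steps, Python scripts to look and compute and a shell command to move; the robot and the scene stay as the last step left them, time stands still between calls to the robot, and variables do not carry over. Pictures are saved under pics/ and viewed, and the job is handed in when it is done.

```bash
mkdir -p pics; ls
python3 - <<'E'
from rig import r
import cv2
print(r.observe())
for n in("scene","top"):
    d=r.get_image(n); cv2.imwrite(f"pics/{n}0.png",d["img"][:,:,::-1]); print(n,{k:v for k,v in d.items() if k!="img"})
E
```

```text
pics
{'clock': 0.0, 'qpos': array([ 6.96372254e+01,  7.13265886e+00,  9.46308542e+01,  1.51408897e-03,
        7.83520759e+01, -4.73164565e+00]), 'qvel': array([ 0.02521063, -0.03496581, -0.02670582, -0.00989212, -0.08369016,
       -0.07345233]), 'tau': array([-5.46956235e-04, -4.23606062e+01, -3.65458918e+01, -9.68044128e-05,
        6.88962667e-03,  1.41670594e-05]), 'tool_pos': array([0.17493613, 0.62538674, 0.22019579]), 'ee_rot': array([[-9.63014805e-01,  2.69447503e-01, -7.26246780e-04],
       [ 2.69448414e-01,  9.63012985e-01, -1.88232853e-03],
       [ 1.92196356e-04, -2.00839629e-03, -9.99997965e-01]]), 'force': array([ 0.72898956, -0.13119122,  0.31086869]), 'ft_torque': array([0.00240595, 0.01507136, 0.00559644]), 'finger_gap': 0.999498600239249}
scene {'fx': 464.5196664884646, 'fy': 464.5196664884646, 'cx': 275.30999126342635, 'cy': 205.34520074140428, 'rvec': array([ 2.34997241, -0.65242947,  0.24194928]), 'tvec': array([-0.41821608,  0.21814407,  0.75854129])}
top {'fx': 461.1029630764346, 'fy': 461.1029630764346, 'cx': 274.0980349366162, 'cy': 204.54714895691842, 'rvec': array([ 2.18024674, -2.15739103,  0.05543242]), 'tvec': array([-0.00319029,  0.49317448,  0.84966276])}
```

View pics/scene0.png

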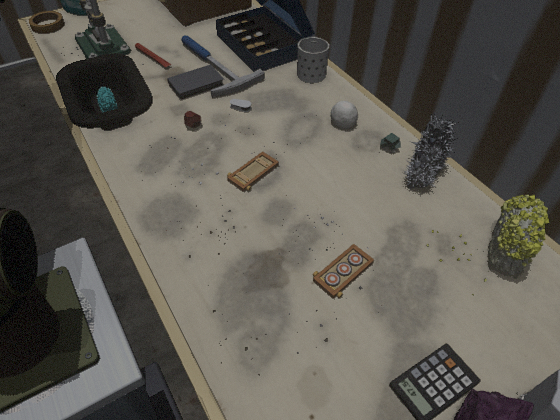

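View pics/top0.png

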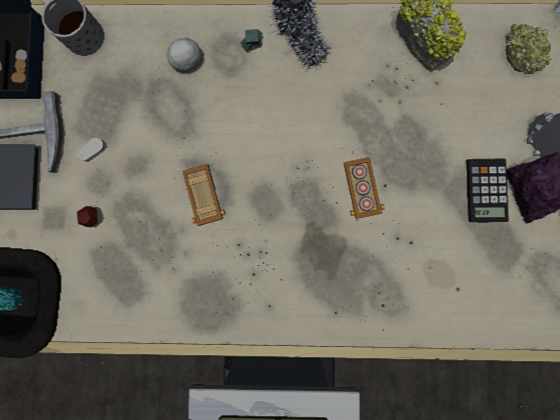

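The mount with its wooden back up is at about (202,195) in the top view and (253,171) in the scene view. The other mount, slices up, is at (364,188) top and (343,270) scene. I'll enlarge both.

Run:
```python
import cv2,numpy as np
a=cv2.imread("pics/top0.png")[155:235,165:245]; b=cv2.imread("pics/scene0.png")[140:200,215:295]
a=cv2.resize(a,None,fx=7,fy=7,interpolation=cv2.INTER_CUBIC); b=cv2.resize(b,None,fx=8,fy=8,interpolation=cv2.INTER_CUBIC)
def grid(im,x0,y0,f):
    for i in range(0,im.shape[1]//f,10): cv2.putText(im,str(x0+i),(i*f,10),0,.4,(0,0,255)); cv2.line(im,(i*f,0),(i*f,im.shape[0]),(0,0,255),1)
    for i in range(0,im.shape[0]//f,10): cv2.putText(im,str(y0+i),(0,i*f+10),0,.4,(0,0,255)); cv2.line(im,(0,i*f),(im.shape[1],i*f),(0,0,255),1)
grid(a,165,155,7);grid(b,215,140,8)
cv2.imwrite("pics/a.png",a);cv2.imwrite("pics/b.png",b)
```

```text
(no output)
```

View pics/a.png

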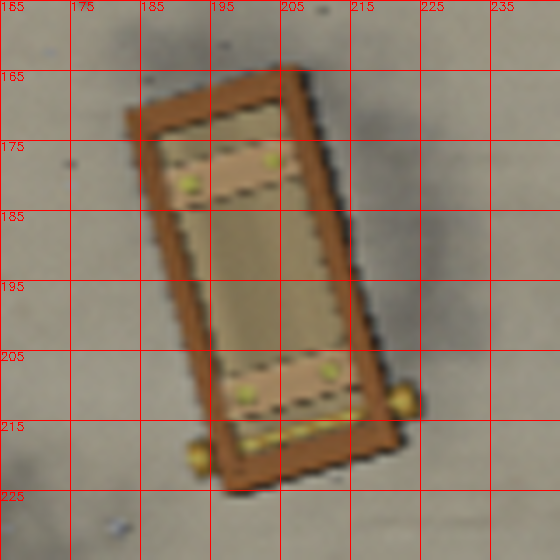

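View pics/b.png

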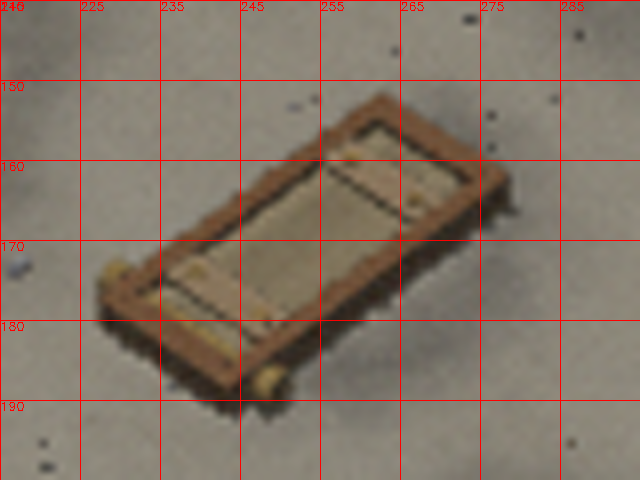

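The top crop shows the mount's corners at (183,171), (208,165), (223,218) and (198,225), with knobs at (193,221) and (223,212). The scene crop shows the same corners at (263,152), (278,162), (244,188) and (227,177), and the right knob at (248,188).

```bash
cat > h.py <<'E'
import cv2,numpy as np
from rig import r
K=lambda d:np.array([[d["fx"],0,d["cx"]],[0,d["fy"],d["cy"]],[0,0,1]])
def P(d): return K(d)@np.c_[cv2.Rodrigues(d["rvec"])[0],d["tvec"]]
def onplane(d,uv,z):
    R=cv2.Rodrigues(d["rvec"])[0]; c=-R.T@d["tvec"]; v=R.T@np.linalg.inv(K(d))@np.array([uv[0],uv[1],1]); return c+v*(z-c[2])/v[2]
E
python3 - <<'E'
from h import *
t=r.get_image("top");s=r.get_image("scene")
A=np.array([(183.1,170.7),(207.9,164.6),(222.9,218.3),(198.1,225.4),(222.7,212.3),(193.4,220.6)])-.5*0
B=np.array([(262.8,152.1),(278.4,161.9),(244.1,188.5),(227.5,176.6),(248.5,187.8),(229.8,174.)])
X=cv2.triangulatePoints(P(t),P(s),A.T,B.T);X=(X[:3]/X[3]).T;print(X.round(4))
np.set_printoptions(suppress=True)
c=X[:4].mean(0);print("centre",c)
Q=np.array([onplane(t,a,.012) for a in A]);S=np.array([onplane(s,a,.012) for a in B])
for q in(Q,S):
    d=(q[0]+q[1]-q[2]-q[3])/2; print(q[:4].mean(0),np.linalg.norm(d),np.degrees(np.arctan2(d[1],d[0])),np.linalg.norm(q[0]-q[1]),"knobmid z6",)
for d,p in((t,A),(s,B)):
    k=[onplane(d,a,.006) for a in p[4:]];print("knobs",k,(k[0]+k[1])/2,np.linalg.norm(k[0]-k[1]))
o=r.observe();print(o["clock"])
E
```

```text
[[0.5598 0.178  0.0073]
 [0.5714 0.1296 0.0108]
 [0.4687 0.0984 0.0108]
 [0.4545 0.1452 0.0128]
 [0.4802 0.0999 0.0053]
 [0.4642 0.1554 0.0068]]
centre [0.51359579 0.13779386 0.01044212]
[0.5114847  0.13840009 0.012     ] 0.10838493925469193 16.75733783035963 0.049100558302064126 knobmid z6
[0.51462303 0.13542135 0.012     ] 0.10645788470718805 16.10820364596365 0.046912263786707854 knobmid z6
knobs [array([0.47837034, 0.10070535, 0.006     ]), array([0.46187666, 0.15672048, 0.006     ])] [0.4701235  0.12871291 0.006     ] 0.05839294860007243
knobs [array([0.48156932, 0.09846487, 0.006     ]), array([0.46677623, 0.15494659, 0.006     ])] [0.47417278 0.12670573 0.006     ] 0.058386818337276
0.2
```

```bash
cat >> h.py <<'E'
from scipy.spatial.transform import Rotation as Ro
np.set_printoptions(suppress=True,precision=4)
YAW=np.radians(16.4); KN=np.array([.472,.1265])
c,s=np.cos(YAW),np.sin(YAW)
RT=np.array([[-c,-s,0],[-s,c,0],[0,0,-1.]])  # tool x=-mount x, y=mount y, z down
def plan(target):
    o=r.observe(); R=o["ee_rot"]; print("mm",R.T@(np.array(target)-o["tool_pos"])*1000,"rv",Ro.from_matrix(R.T@RT).as_rotvec(),o["clock"])
E
python3 -c "
from h import *
plan([*KN,.12])"
```

```text
mm [-420.4439 -400.4712  101.114 ] rv [-0.0013 -0.0004 -0.559 ] 0.2
```

```bash
python3 -m creep '[[1,-35,-33,0,0,0,-0.05],[1,-75,-70,0,0,0,-0.1],[1,-115,-110,0,0,0,-0.2],[1,-155,-145,0,0,0,-0.3],[1,-195,-185,10,0,0,-0.4],[1,-235,-225,20,0,0,-0.5],[1,-275,-260,30,0,0,-0.559],[1,-315,-300,40,0,0,-0.559],[1,-350,-335,55,0,0,-0.559],[1,-385,-365,65,0,0,-0.559],[1,-410,-390,80,0,0,-0.559],[1,-420,-400,80,0,0,-0.559]]' 40
python3 - <<'E'
from h import *
for n in("scene","top"):
    d=r.get_image(n); im=d["img"][:,:,::-1]
    cv2.imwrite(f"pics/{n}1.png",im)
plan([*KN,.1])
print(r.observe())
E
```

```text
clock: 1.4
tool_pos: [0.472, 0.1252, 0.1402]
ee_rot: [[-0.96, -0.281, -0.001], [-0.281, 0.96, -0.0], [0.001, 0.0, -1.0]]
force: [0.2, 0.2, -0.5]
finger_gap: 1.004
mm [-0.3442  2.7653 39.8061] rv [-0.0008 -0.0026 -0.0058] 1.5
{'clock': 1.5, 'qpos': array([  8.4203,  -9.9194, 119.3182,  -0.0685,  70.7451, -97.6273]), 'qvel': array([ 4.045 , -1.4881, -0.1464,  2.2766,  1.668 ,  2.6868]), 'tau': array([ -1.6333, -26.4269, -35.1225,  -0.2601,  -0.1648,  -0.279 ]), 'tool_pos': array([0.4725, 0.1238, 0.1398]), 'ee_rot': array([[-0.9609, -0.2768, -0.0023],
       [-0.2768,  0.9609, -0.0015],
       [ 0.0026, -0.0008, -1.    ]]), 'force': array([ 0.2357,  0.5156, -0.5784]), 'ft_torque': array([0.0024, 0.0277, 0.009 ]), 'finger_gap': 0.9997015414265247}
```

Run:
```python
from h import *
plan([*KN,.1])
a=cv2.imread("pics/top1.png")[130:250,130:270]; b=cv2.imread("pics/scene1.png")[60:220,170:330]
a=cv2.resize(a,(560,480),interpolation=cv2.INTER_CUBIC); b=cv2.resize(b,(480,480),interpolation=cv2.INTER_CUBIC)
cv2.imwrite("pics/c1.png",cv2.resize(np.hstack([a,b]),(800,369)))
```

```text
mm [-0.3442  2.7653 39.8061] rv [-0.0008 -0.0026 -0.0058] 1.5
```

View pics/c1.png

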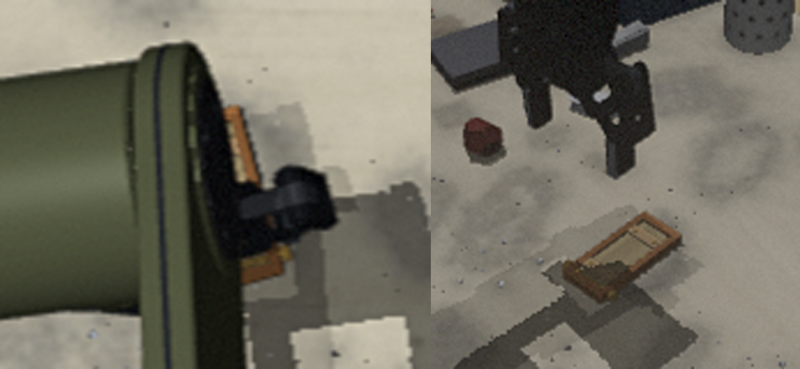

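The top view shows the right finger beside the mount's knob end, and the scene view shows both fingers clear above it. I'll go down to about 0.04 m and check.

```bash
python3 -m creep '[[1,0,0,30,0,0,0],[1,0,0,60,0,0,0],[1,0,0,85,0,0,0],[1,0,0,100,0,0,0],[1,0,0,100,0,0,0],[1,0,0,100,0,0,0]]'
python3 - <<'E'
from h import *
for n in("scene","top"):
    d=r.get_image(n); im=d["img"][:,:,::-1]
    cv2.imwrite(f"pics/{n}2.png",im)
plan([*KN,.021])
a=cv2.imread("pics/top2.png")[150:240,160:260]; b=cv2.imread("pics/scene2.png")[110:210,190:290]
a=cv2.resize(a,(533,480),interpolation=cv2.INTER_CUBIC); b=cv2.resize(b,(480,480),interpolation=cv2.INTER_CUBIC)
cv2.imwrite("pics/c2.png",cv2.resize(np.hstack([a,b]),None,fx=.78,fy=.78))
E
```

```text
clock: 2.1
tool_pos: [0.4718, 0.128, 0.0418]
ee_rot: [[-0.959, -0.283, 0.0], [-0.283, 0.959, 0.0], [-0.0, 0.0, -1.0]]
force: [0.1, 0.5, -0.1]
finger_gap: 1.001
mm [ 1.3345 -1.2079 21.9034] rv [-0.0003  0.0025  0.0004] 2.2
```

View pics/c2.png

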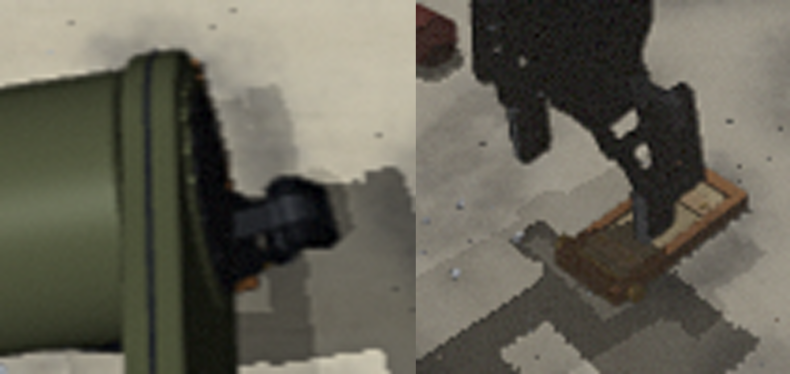

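Run:
```python
from h import *
s=r.get_image("scene");o=r.observe()
for yy in(-.0425,-.049,.0425,.049):
  for tip in(.006,.019):
    p=o["tool_pos"]+o["ee_rot"]@np.array([0,yy,tip]); print(yy,tip,p,cv2.projectPoints(p[None],s["rvec"],s["tvec"],K(s),None)[0].ravel())
p=np.array([*KN,.006]);
for yy in(-.032,.032):
  q=p+RT@np.array([0,yy,0]);print(q,cv2.projectPoints(q[None],s["rvec"],s["tvec"],K(s),None)[0].ravel())
```

```text
-0.0425 0.006 [0.485  0.0872 0.037 ] [251.9641 180.1437]
-0.0425 0.019 [0.485  0.0872 0.024 ] [252.2305 184.5594]
-0.049 0.006 [0.4868 0.081  0.037 ] [254.2554 181.6993]
-0.049 0.019 [0.4869 0.081  0.024 ] [254.4991 186.1124]
0.0425 0.006 [0.461  0.1687 0.037 ] [223.2467 160.6487]
0.0425 0.019 [0.461  0.1687 0.024 ] [223.7872 165.0884]
0.049 0.006 [0.4591 0.175  0.037 ] [221.1418 159.2198]
0.049 0.019 [0.4592 0.175  0.024 ] [221.7015 163.6606]
[0.481  0.0958 0.006 ] [248.8906 188.6917]
[0.463  0.1572 0.006 ] [227.7409 174.0135]
```

Run:
```python
from h import *
b=cv2.imread("pics/scene2.png")[130:200,205:285]
b=cv2.resize(b,None,fx=8,fy=8,interpolation=cv2.INTER_CUBIC); b=np.clip(b.astype(float)*2.,0,255).astype(np.uint8)
s=r.get_image("scene");o=r.observe()
for yy in(-.0425,.0425):
  for xx in(-.011,.011):
    L=[]
    for tip in(.019,.006,-.02):
      p=o["tool_pos"]+o["ee_rot"]@np.array([xx,yy,tip]); u=cv2.projectPoints(p[None],s["rvec"],s["tvec"],K(s),None)[0].ravel()
      L.append(((u-[205,130]+.5)*8).astype(int))
    cv2.line(b,tuple(map(int,L[0])),tuple(map(int,L[2])),(0,255,0),1);cv2.circle(b,tuple(map(int,L[1])),4,(0,0,255),1)
for i in range(0,80,10): cv2.putText(b,str(205+i),(i*8,10),0,.4,(0,0,255))
for i in range(0,70,10): cv2.putText(b,str(130+i),(0,i*8+10),0,.4,(0,0,255))
cv2.imwrite("pics/d2.png",b)
```

```text
(no output)
```

View pics/d2.png

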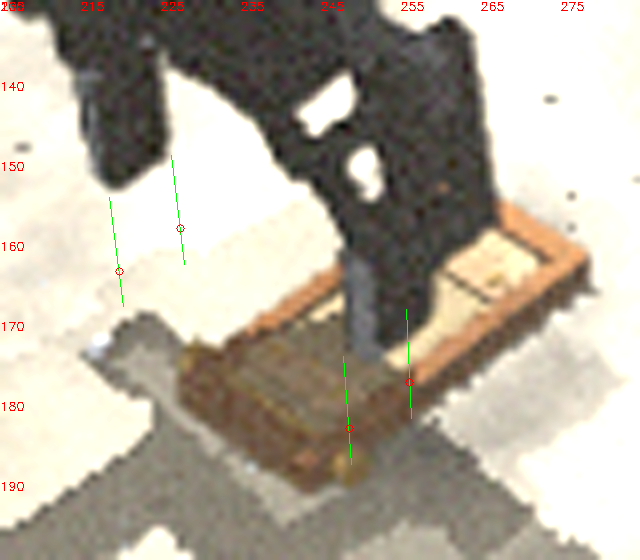

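The fingertips (about (219,153) and (250,174)) sit higher and farther back than projected, so the open pads seem to be retracted. I'll descend in steps and watch the force.

```bash
python3 -m creep '[[1,0,0,10,0,0,0],[1,0,0,18,0,0,0],[1,0,0,20,0,0,0],[1,0,0,20,0,0,0]]'
python3 - <<'E'
from h import *
s=r.get_image("scene"); cv2.imwrite("pics/scene3.png",s["img"][:,:,::-1])
t=r.get_image("top"); cv2.imwrite("pics/top3.png",t["img"][:,:,::-1])
plan([*KN,.021]);o=r.observe()
b=cv2.imread("pics/scene3.png")[140:200,205:285]
b=cv2.resize(b,None,fx=8,fy=8,interpolation=cv2.INTER_CUBIC); b=np.clip(b.astype(float)*2.,0,255).astype(np.uint8)
cv2.imwrite("pics/d3.png",b)
b=cv2.imread("pics/top3.png")[155:235,175:265]
b=cv2.resize(b,None,fx=7,fy=7,interpolation=cv2.INTER_CUBIC); b=np.clip(b.astype(float)*2.,0,255).astype(np.uint8)
for yy in(-.0425,):
  for xx in(-.011,.011):
      p=o["tool_pos"]+o["ee_rot"]@np.array([xx,yy,0]); u=cv2.projectPoints(p[None],t["rvec"],t["tvec"],K(t),None)[0].ravel()
      cv2.circle(b,tuple(((u-[175,155]+.5)*7).astype(int).tolist()),4,(0,0,255),2)
cv2.imwrite("pics/e3.png",b)
E
```

```text
clock: 2.7
tool_pos: [0.4711, 0.1274, 0.0204]
ee_rot: [[-0.959, -0.282, -0.002], [-0.282, 0.959, -0.0], [0.002, 0.0, -1.0]]
force: [-0.2, -0.4, -0.2]
finger_gap: 0.998
mm [ 0.0902 -1.054   0.2588] rv [ 0.     -0.0004 -0.0001] 2.8
```

View pics/d3.png

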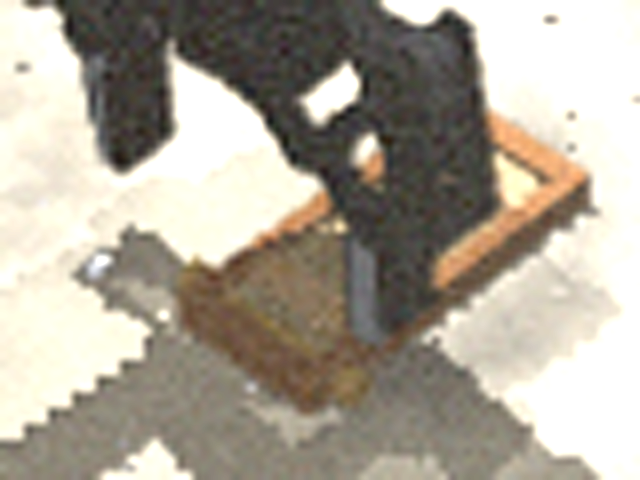

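View pics/e3.png

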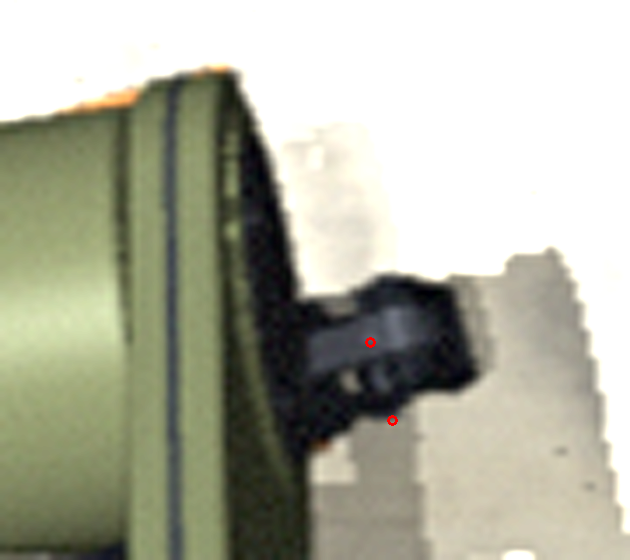

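Run:
```python
from h import *
s=r.get_image("scene"); o=r.observe()
for uv in((249,181.3),(253.8,182.5),(220,161.5)):
  for z in(0.002,.015,.03):
    print(uv,z,(o["ee_rot"].T@(onplane(s,uv,z)-o["tool_pos"]))*1000)
```

```text
(249, 181.3) 0.002 [-17.7375 -15.2326  19.5061]
(249, 181.3) 0.015 [ -9.1877 -24.5267   6.5051]
(249, 181.3) 0.03 [  0.6774 -35.2506  -8.4962]
(253.8, 182.5) 0.002 [-22.1135 -25.2557  19.5069]
(253.8, 182.5) 0.015 [-13.4838 -34.3667   6.5058]
(253.8, 182.5) 0.03 [ -3.5265 -44.8795  -8.4955]
(220, 161.5) 0.002 [-17.6547  75.1972  19.5052]
(220, 161.5) 0.015 [-9.1064 64.2524  6.5041]
(220, 161.5) 0.03 [ 0.757  51.6238 -8.4971]
```

```bash
python3 -m creep '[[0.3,0,0,0,0,0,0],[0.3,0,0,0,0,0,0],[0.3,0,0,0,0,0,0],[0.3,0,0,0,0,0,0],[0.3,0,0,0,0,0,0]]' 40
python3 - <<'E'
from h import *
s=r.get_image("scene"); cv2.imwrite("pics/scene4.png",s["img"][:,:,::-1])
plan([*KN,.021]);o=r.observe();print(o["finger_gap"],o["force"])
t=r.get_image("top")
for z in(0,.05,.1,.15):
    print(cv2.projectPoints(np.array([[.472,.1265,z]]),t["rvec"],t["tvec"],K(t),None)[0].ravel())
b=cv2.imread("pics/scene4.png")[140:200,205:285]
b=cv2.resize(b,None,fx=8,fy=8,interpolation=cv2.INTER_CUBIC); b=np.clip(b.astype(float)*2.,0,255).astype(np.uint8)
cv2.imwrite("pics/d4.png",b)
E
```

```text
clock: 3.35
tool_pos: [0.4719, 0.1276, 0.0215]
ee_rot: [[-0.959, -0.282, 0.0], [-0.282, 0.959, -0.0], [-0.0, -0.0, -1.0]]
force: [-0.2, -0.3, -0.6]
finger_gap: 0.65
mm [ 0.1803 -1.0692  0.4625] rv [-0.0001  0.      0.    ] 3.4
0.6463236723708509 [-0.2672  0.2268  0.1178]
[209.7376 215.6528]
[205.1982 214.175 ]
[200.0861 212.5108]
[194.2857 210.6225]
```

View pics/d4.png

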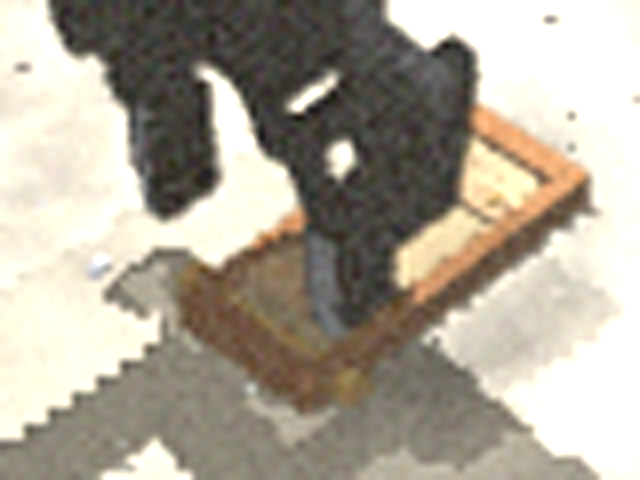

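Run:
```python
from h import *
s=r.get_image("scene"); o=r.observe()
for uv in((243.9,179.5),(248.0,181.5),(225.6,167.3)):
  for z in(.02,.03,.04):
    print(uv,z,(o["ee_rot"].T@(onplane(s,uv,z)-o["tool_pos"]))*1000)
```

```text
(243.9, 179.5) 0.02 [ -2.5922 -16.6449   1.4167]
(243.9, 179.5) 0.03 [  3.9369 -23.9593  -8.5831]
(243.9, 179.5) 0.04 [ 10.466  -31.2738 -18.5828]
(248.0, 181.5) 0.02 [ -4.2554 -27.0348   1.4168]
(248.0, 181.5) 0.03 [  2.2977 -34.1996  -8.5829]
(248.0, 181.5) 0.04 [  8.8508 -41.3644 -18.5827]
(225.6, 167.3) 0.02 [-1.8403 37.992   1.4158]
(225.6, 167.3) 0.03 [ 4.678  29.8904 -8.5839]
(225.6, 167.3) 0.04 [ 11.1963  21.7888 -18.5836]
```

The gripper closed to 0.65 without touching anything. The tips sit above the knobs, higher than the nominal geometry says. I'll widen slightly and descend in small steps, watching force and picture.

```bash
python3 -m creep '[[0.75,0,0,0,0,0,0],[0.75,0,0,0,0,0,0],[0.75,0,0,4,0,0,0],[0.75,0,0,8,0,0,0],[0.75,0,0,8,0,0,0]]'
cat >> h.py <<'E'
def shot(n,cam="scene",box=(140,200,205,285),f=8,g=2.):
    s=r.get_image(cam); im=s["img"][:,:,::-1]; cv2.imwrite(f"pics/{cam}_{n}.png",im)
    a,b,c_,d=box; im=cv2.resize(im[a:b,c_:d],None,fx=f,fy=f,interpolation=cv2.INTER_CUBIC)
    cv2.imwrite(f"pics/{n}.png",np.clip(im.astype(float)*g,0,255).astype(np.uint8)); return s
E
python3 -c "
from h import *
shot('f5'); o=r.observe(); print(o['tool_pos'],o['force'],o['finger_gap'])"
```

```text
clock: 4.0
tool_pos: [0.4711, 0.1275, 0.0125]
ee_rot: [[-0.959, -0.282, -0.002], [-0.282, 0.959, -0.0], [0.002, 0.0, -1.0]]
force: [-0.6, 0.3, 0.3]
finger_gap: 0.875
[0.4713 0.1275 0.0128] [ 0.2821 -0.155  -0.0992] 0.8768330696412261
```

View pics/f5.png

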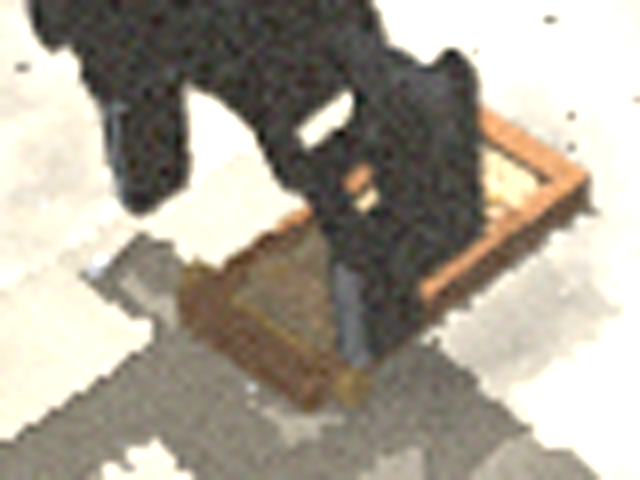

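Run:
```python
from h import *
s=r.get_image("scene"); o=r.observe()
for z in(.002,.01,.02,.03):
  for x,y in((.011,-.037),(-.011,-.037),(.011,.037)):
    p=o["tool_pos"]+o["ee_rot"]@np.array([x,y,0]);p[2]=z
    u=cv2.projectPoints(p[None],s["rvec"],s["tvec"],K(s),None)[0].ravel();print(z,x,y,u,(u-[205,140])*8)
```

```text
0.002 0.011 -0.037 [246.517  193.8096] [332.1363 430.4771]
0.002 -0.011 -0.037 [253.913  188.1242] [391.3043 384.9939]
0.002 0.011 0.037 [222.1508 176.6746] [137.2065 293.3965]
0.01 0.011 -0.037 [246.3286 191.1928] [330.6286 409.542 ]
0.01 -0.011 -0.037 [253.7726 185.5007] [390.1805 364.0054]
0.01 0.011 0.037 [221.8207 174.0407] [134.5659 272.3254]
0.02 0.011 -0.037 [246.0896 187.8751] [328.7172 383.0005]
0.02 -0.011 -0.037 [253.5945 182.175 ] [388.756  337.4004]
0.02 0.011 0.037 [221.4025 170.703 ] [131.2196 245.6241]
0.03 0.011 -0.037 [245.8469 184.5045] [326.7752 356.0358]
0.03 -0.011 -0.037 [253.4136 178.797 ] [387.309  310.3759]
0.03 0.011 0.037 [220.9777 167.3139] [127.8218 218.5113]
```

Still no contact. The tips (about (248,184) and (222,167)) look to be about 30 mm above the table with TCP at 0.0125, roughly 18 mm behind the reported TCP. I'll go lower in small steps, trusting picture and force.

```bash
python3 -m creep '[[0.75,0,0,4,0,0,0],[0.75,0,0,8,0,0,0],[0.75,0,0,12,0,0,0],[0.75,0,0,12,0,0,0]]'
python3 -c "
from h import *
shot('f6'); o=r.observe(); print(o['tool_pos'],o['force'],o['finger_gap'],o['qpos'])"
```

```text
clock: 4.5
tool_pos: [0.4712, 0.1275, 0.0005]
ee_rot: [[-0.959, -0.282, -0.002], [-0.282, 0.959, -0.0], [0.002, 0.0, -1.0]]
force: [-0.3, 0.1, -0.0]
finger_gap: 0.876
[0.4714 0.1275 0.0009] [ 0.1918 -0.095  -0.5874] 0.8745405533789392 [  8.8332   1.2794 124.057   -0.001   54.7232 -97.5644]
```

View pics/f6.png

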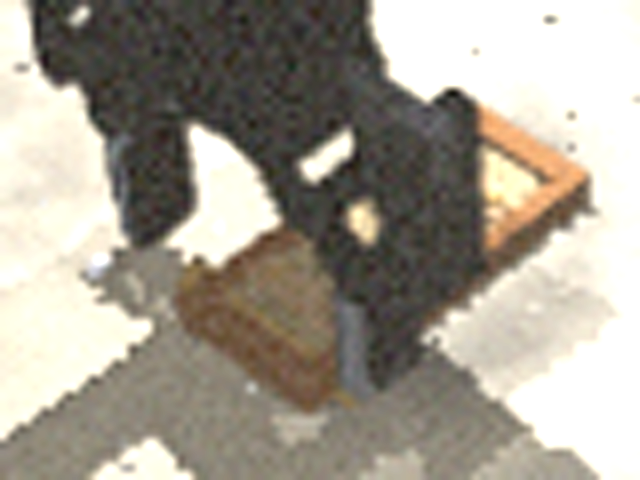

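Fingertips are now at about (248,189) and (223,171), roughly 19 mm up, and there is still no contact force. I'll go 12 mm further with a small shift toward the robot.

```bash
python3 -m creep '[[0.75,1,0,4,0,0,0],[0.75,3,0,8,0,0,0],[0.75,3,0,10,0,0,0],[0.75,3,0,12,0,0,0],[0.75,3,0,12,0,0,0]]'
python3 -c "
from h import *
shot('f7'); o=r.observe(); print(o['tool_pos'],o['force'],o['finger_gap'],o['qpos'])"
```

```text
clock: 5.05
tool_pos: [0.4687, 0.1267, -0.0109]
ee_rot: [[-0.959, -0.282, -0.001], [-0.282, 0.959, -0.0], [0.001, 0.0, -1.0]]
force: [-0.0, 0.2, 0.3]
finger_gap: 0.876
[ 0.4689  0.1267 -0.0107] [-0.0875  0.1836  0.1003] 0.871482833328543 [  8.7867   2.1228 124.5994  -0.0009  53.2868 -97.6093]
```

View pics/f7.png

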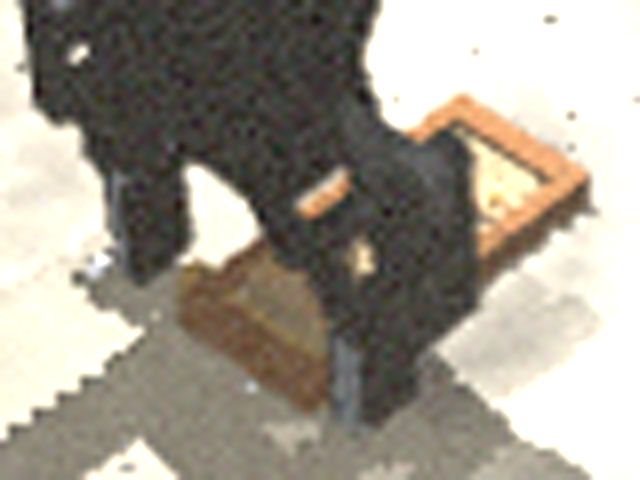

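Tips are now about 8–9 mm above the table beside the knobs ((248,193) and (222,175)). Three mm more, then close, since the pads swing forward as they shut.

```bash
python3 -m creep '[[0.75,0,0,1.5,0,0,0],[0.75,0,0,3,0,0,0],[0.6,0,0,3,0,0,0],[0.5,0,0,3,0,0,0],[0.4,0,0,3,0,0,0],[0.35,0,0,3,0,0,0],[0.35,0,0,3,0,0,0]]' 40
python3 -c "
from h import *
shot('f8'); o=r.observe(); print(o['tool_pos'],o['force'],o['finger_gap'],o['qpos'])"
```

```text
clock: 5.8
tool_pos: [0.4689, 0.1269, -0.0131]
ee_rot: [[-0.959, -0.282, -0.0], [-0.282, 0.959, 0.0], [0.0, 0.0, -1.0]]
force: [-2.9, -0.0, 5.2]
finger_gap: 0.726
[ 0.469   0.1269 -0.0131] [-3.1719  0.9066  5.6795] 0.7249317566127188 [  8.8004   2.3864 124.6165   0.0173  53.0153 -97.6137]
```

View pics/f8.png

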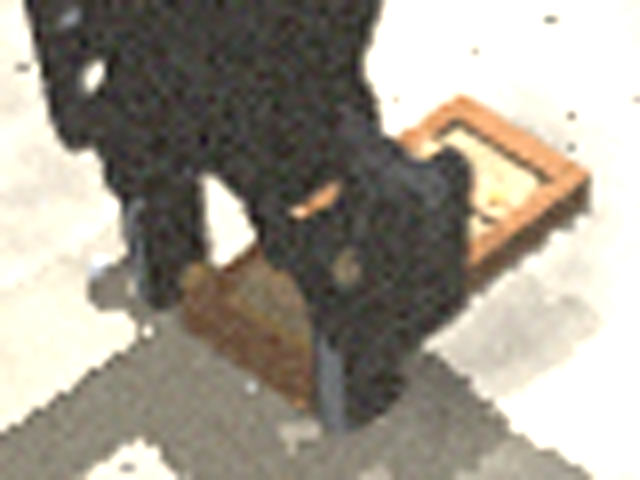

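The gap stopped at 0.725, short of the commanded 0.675, so both knobs are held. The pictures show the fingers closed on them around (248,192) and (225,177). Next I'll compute the swing: about the far slice-side edge to vertical, then about the other edge.

Run:
```python
import numpy as np
def k(t):
    t=np.radians(t)
    if t<=np.pi/2: return np.array([-98*np.cos(t)+6*np.sin(t),98*np.sin(t)+6*np.cos(t)])
    f=t-np.pi/2; return np.array([12-6*np.cos(f)+98*np.sin(f),6*np.sin(f)+98*np.cos(f)])
for a in(0,45,90,135):
    print(a,[(-(k(t)-k(a))).round(1).tolist() for t in np.linspace(a,a+45,13)[1:]])
```

```text
0 [[-0.6, -6.4], [-1.6, -12.7], [-3.1, -19.0], [-4.9, -25.2], [-7.1, -31.2], [-9.8, -37.0], [-12.8, -42.7], [-16.1, -48.2], [-19.8, -53.4], [-23.9, -58.4], [-28.3, -63.1], [-32.9, -67.5]]
45 [[-4.9, -4.1], [-10.2, -7.9], [-15.6, -11.3], [-21.2, -14.3], [-27.1, -17.0], [-33.1, -19.3], [-39.2, -21.2], [-45.5, -22.7], [-51.8, -23.7], [-58.2, -24.4], [-64.6, -24.6], [-71.1, -24.5]]
90 [[-6.4, -0.2], [-12.8, 0.1], [-19.2, 0.7], [-25.6, 1.8], [-31.8, 3.3], [-38.0, 5.2], [-44.0, 7.5], [-49.8, 10.1], [-55.5, 13.2], [-60.9, 16.6], [-66.1, 20.4], [-71.1, 24.5]]
135 [[-4.7, 4.4], [-9.0, 9.1], [-13.1, 14.1], [-16.8, 19.3], [-20.2, 24.8], [-23.2, 30.5], [-25.8, 36.4], [-28.1, 42.4], [-29.9, 48.5], [-31.3, 54.8], [-32.3, 61.1], [-32.9, 67.5]]
```

```bash
python3 -m creep '[[0.2,0,0,0,0,0,0],[0.2,-0.6,0,-6.4,0,0,0],[0.2,-1.6,0,-12.7,0,0,0],[0.2,-3.1,0,-19,0,0,0],[0.2,-4.9,0,-25.2,0,0,0],[0.2,-4.9,0,-25.2,0,0,0]]' 45
python3 -c "
from h import *
shot('g1',box=(110,200,195,295),f=7); o=r.observe(); print(o['tool_pos'],o['force'],o['finger_gap'],o['qpos'])"
```

```text
clock: 6.45
tool_pos: [0.475, 0.1283, 0.013]
ee_rot: [[-0.959, -0.282, 0.003], [-0.282, 0.959, 0.0], [-0.003, -0.0, -1.0]]
force: [-1.1, 0.1, -0.7]
finger_gap: 0.723
[0.4746 0.1282 0.0124] [ 0.134   0.0482 -0.7126] 0.7247147544893981 [  8.8605   0.4189 123.5514  -0.0025  55.9155 -97.5316]
```

View pics/g1.png

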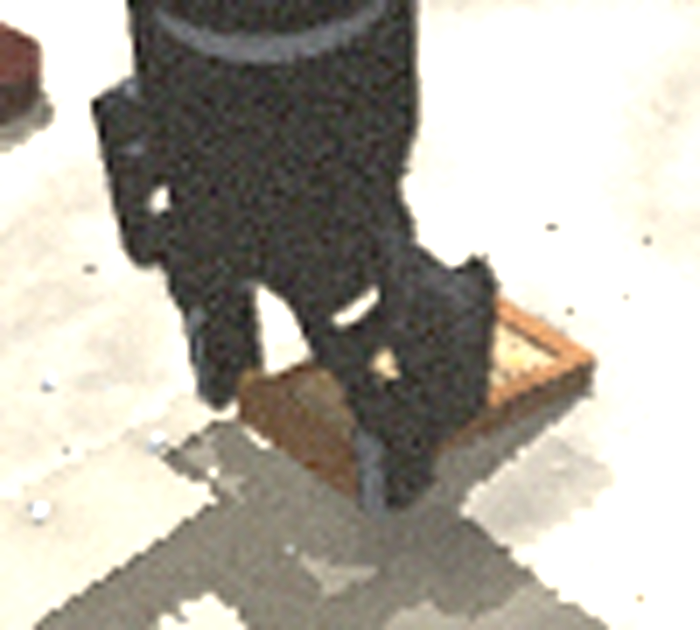

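The knob end is lifted and held by both knobs, with the far edge still on the table (around (279,161)). Continuing the arc.

```bash
python3 -m creep '[[0.2,-2.2,0,-6,0,0,0],[0.2,-4.9,0,-11.8,0,0,0],[0.2,-7.9,0,-17.5,0,0,0],[0.2,-11.2,0,-23,0,0,0],[0.2,-14.9,0,-28.2,0,0,0],[0.2,-19,0,-33.2,0,0,0],[0.2,-23.4,0,-37.9,0,0,0],[0.2,-28,0,-42.3,0,0,0],[0.2,-32.9,0,-46.4,0,0,0],[0.2,-38.2,0,-50.2,0,0,0],[0.2,-43.6,0,-53.6,0,0,0],[0.2,-49.2,0,-56.6,0,0,0]]'
python3 -c "
from h import *
shot('g2',box=(90,190,195,295),f=6); o=r.observe(); print(o['tool_pos'],o['force'],o['finger_gap'],o['qpos'])"
```

```text
clock: 7.7
tool_pos: [0.5215, 0.1423, 0.0688]
ee_rot: [[-0.959, -0.282, 0.0], [-0.282, 0.959, 0.0], [-0.0, 0.0, -1.0]]
force: [-1.7, 1.0, 2.3]
finger_gap: 0.726
[0.5228 0.1425 0.0695] [-0.4067 -0.097   0.1423] 0.7213778137855547 [  9.5629   1.7785 115.6983   0.0045  62.3678 -96.8367]
```

View pics/g2.png

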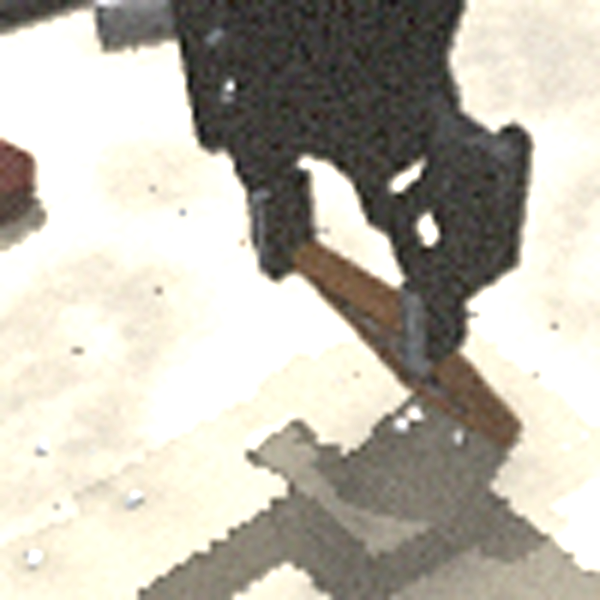

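The mount stands at about 60°, its far edge still near the original line (281,163), held at both knobs. On through vertical, biased 0.5 mm low so the edge keeps contact.

```bash
python3 -m creep '[[0.2,-5.9,0,-2.7,0,0,0],[0.2,-11.9,0,-5,0,0,0],[0.2,-18,0,-6.8,0,0,0],[0.2,-24.3,0,-8.2,0,0,0],[0.2,-30.6,0,-9.1,0,0,0],[0.2,-37,0,-9.6,0,0,0],[0.2,-43.4,0,-9.8,0,0,0],[0.2,-49.9,0,-9.7,0,0,0],[0.2,-56.3,0,-9.9,0,0,0],[0.2,-62.7,0,-9.6,0,0,0],[0.2,-69.1,0,-9,0,0,0],[0.2,-75.5,0,-7.9,0,0,0]]'
python3 -c "
from h import *
shot('g3',box=(80,180,215,315),f=6); o=r.observe(); print(o['tool_pos'],o['force'],o['finger_gap'],o['qpos'])"
```

```text
clock: 8.95
tool_pos: [0.5947, 0.1639, 0.0768]
ee_rot: [[-0.959, -0.282, 0.002], [-0.282, 0.959, 0.001], [-0.002, 0.0, -1.0]]
force: [0.6, 1.3, 5.0]
finger_gap: 0.725
[0.5954 0.164  0.0766] [1.1092 2.4131 5.9325] 0.7247058993500051 [ 10.4087  10.374  105.549    0.0391  63.9063 -95.9925]
```

View pics/g3.png

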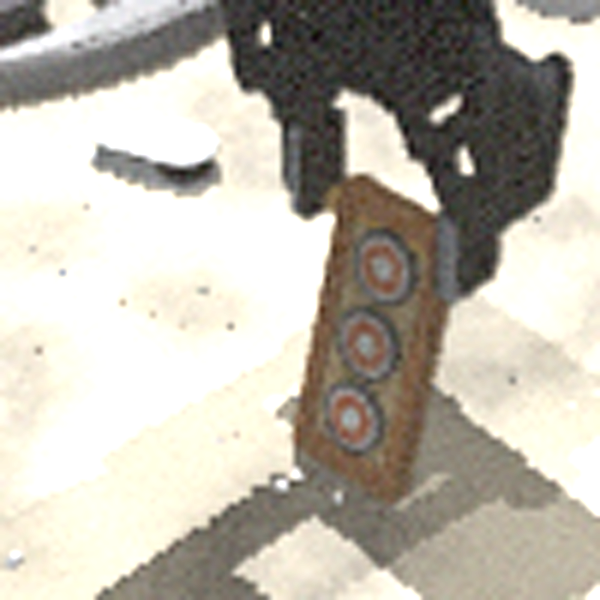

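The mount is past vertical with its slices showing toward the camera (at about (279,125), (276,137), (274,149)), bottom edge still on the table. Lowering on the far side now.

```bash
python3 -m creep '[[0.2,-6.2,0,1.2,0,0,0],[0.2,-12.4,0,3,0,0,0],[0.2,-18.4,0,5.3,0,0,0],[0.2,-24.2,0,7.9,0,0,0],[0.2,-29.9,0,11,0,0,0],[0.2,-35.3,0,14.4,0,0,0],[0.2,-40.5,0,18.2,0,0,0],[0.2,-45.5,0,22.3,0,0,0],[0.2,-50.2,0,26.7,0,0,0],[0.2,-54.5,0,31.4,0,0,0],[0.2,-58.6,0,36.4,0,0,0],[0.2,-62.3,0,41.6,0,0,0]]'
python3 -c "
from h import *
shot('g4',box=(80,180,225,325),f=6); o=r.observe(); print(o['tool_pos'],o['force'],o['finger_gap'],o['qpos'])"
```

```text
clock: 10.2
tool_pos: [0.6521, 0.1806, 0.0329]
ee_rot: [[-0.959, -0.282, -0.003], [-0.282, 0.959, -0.001], [0.003, 0.0, -1.0]]
force: [0.4, -0.2, -1.1]
finger_gap: 0.722
[0.6523 0.1807 0.0321] [-0.3362 -0.6803 -1.4922] 0.7258064741445239 [ 10.9433  20.3198  98.1941  -0.0086  61.6616 -95.4489]
```

View pics/g4.png

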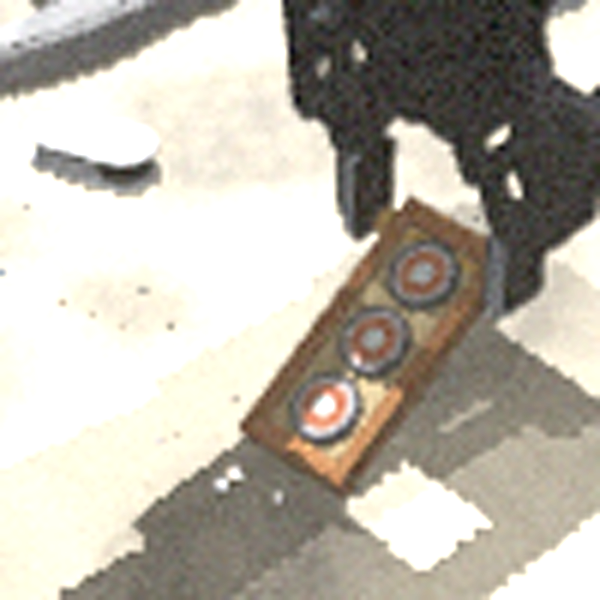

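Leaning at about 30° from flat, slices up, held by both knobs. I'll lower most of the rest slowly.

```bash
python3 -m creep '[[0.2,-3.4,0,5.5,0,0,0],[0.2,-6.4,0,11.2,0,0,0],[0.2,-9,0,17.1,0,0,0],[0.2,-11.3,0,23.1,0,0,0],[0.2,-12.8,0,28,0,0,0],[0.2,-14,0,32.5,0,0,0],[0.2,-14.7,0,36.5,0,0,0],[0.2,-15.2,0,39.5,0,0,0],[0.2,-15.5,0,42,0,0,0],[0.2,-15.5,0,42,0,0,0]]'
python3 -c "
from h import *
shot('g5',box=(90,190,225,325),f=6); o=r.observe(); print(o['tool_pos'],o['force'],o['finger_gap'],o['qpos'])"
```

```text
clock: 11.25
tool_pos: [0.6678, 0.1852, -0.0078]
ee_rot: [[-0.959, -0.282, -0.0], [-0.282, 0.959, -0.0], [0.0, 0.0, -1.0]]
force: [-0.7, 0.2, -1.0]
finger_gap: 0.726
[ 0.6678  0.1853 -0.0076] [ 0.0302 -0.1408 -0.9046] 0.7258613910046795 [ 11.0697  24.8402  96.5933  -0.0023  58.5809 -95.3303]
```

View pics/g5.png

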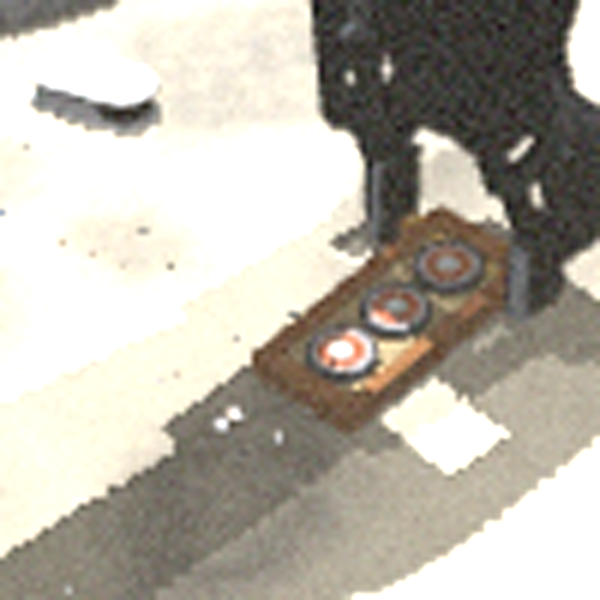

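Nearly flat, about 5 mm to go at the knob end. Last millimetres in small steps.

```bash
python3 -m creep '[[0.2,0,0,1,0,0,0],[0.2,0,0,2,0,0,0],[0.2,0,0,3,0,0,0],[0.2,0,0,4,0,0,0],[0.2,0,0,4.5,0,0,0],[0.2,0,0,4.5,0,0,0]]'
python3 -c "
from h import *
o=r.observe(); print(o['force'],o['finger_gap'])"
```

```text
clock: 11.9
tool_pos: [0.6679, 0.1852, -0.0121]
ee_rot: [[-0.959, -0.282, -0.0], [-0.282, 0.959, -0.0], [0.0, 0.0, -1.0]]
force: [0.5, 0.3, -1.3]
finger_gap: 0.727
[ 0.5409  0.2954 -1.2565] 0.7273284648201149
```

```bash
python3 -m creep '[[0.2,0,0,0.5,0,0,0],[0.2,0,0,1,0,0,0],[0.2,0,0,1,0,0,0]]'
python3 -c "
from h import *
o=r.observe(); print(o['force'],o['finger_gap'])
shot('g6',box=(90,190,225,325),f=6)"
```

```text
clock: 12.2
tool_pos: [0.668, 0.1853, -0.0128]
ee_rot: [[-0.959, -0.282, 0.0], [-0.282, 0.959, 0.0], [-0.0, 0.0, -1.0]]
force: [0.3, -0.5, 0.5]
finger_gap: 0.725
[ 0.3096 -0.5218  0.5394] 0.7251391814908023
```

View pics/g6.png

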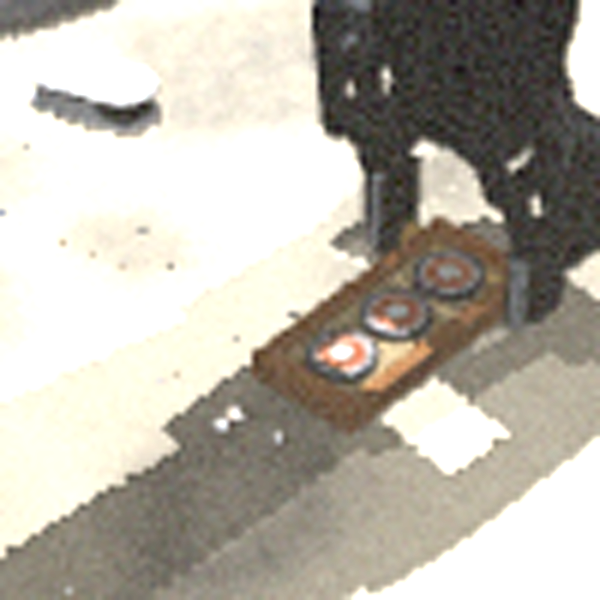

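Force changed from −1.3 to +0.5 N, so the mount is resting on the table. Releasing and lifting straight up.

```bash
python3 -m creep '[[0.6,0,0,0,0,0,0],[0.8,0,0,0,0,0,0],[0.8,0,0,0,0,0,0],[0.8,0,0,-8,0,0,0],[0.8,0,0,-25,0,0,0],[0.8,0,0,-50,0,0,0],[0.8,0,0,-80,0,0,0],[0.8,0,0,-115,0,0,0],[0.8,0,0,-150,0,0,0],[0.8,0,0,-150,0,0,0]]'
python3 -c "
from h import *
o=r.observe(); print(o['force'],o['finger_gap'])
shot('g7',box=(90,190,225,325),f=6)"
```

```text
clock: 13.25
tool_pos: [0.6723, 0.1862, 0.147]
ee_rot: [[-0.959, -0.282, 0.014], [-0.282, 0.959, 0.003], [-0.014, -0.001, -1.0]]
force: [0.8, 0.8, 0.8]
finger_gap: 0.901
[0.7893 0.7764 0.7776] 0.9013235138339054
```

View pics/g7.png

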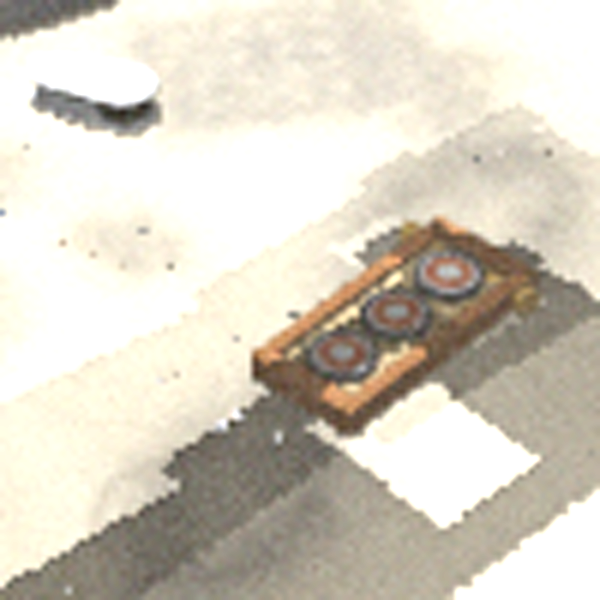

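The mount lies slices up and is released. I'll check both views for flatness and that the other mount hasn't moved.

```bash
python3 -m creep '[[0.8,0,30,-20,0,0,0],[0.8,0,70,-40,0,0,0],[0.8,0,110,-40,0,0,0],[0.8,0,150,-40,0,0,0],[0.8,0,185,-40,0,0,0],[0.8,0,200,-40,0,0,0],[0.8,0,200,-40,0,0,0],[0.8,0,200,-40,0,0,0]]'
python3 -c "
from h import *
shot('h1',cam='top',box=(90,235,165,400),f=3,g=1.5)
shot('h2',box=(100,175,255,335),f=8)
a=cv2.imread('pics/scene0.png')[235:305,300:385].astype(int);b=cv2.imread('pics/scene_h2.png')[235:305,300:385].astype(int);print('other diff',abs(a-b).mean(),abs(a-b).max())"
```

```text
clock: 14.1
tool_pos: [0.6115, 0.3763, 0.1764]
ee_rot: [[-0.959, -0.282, -0.001], [-0.282, 0.959, -0.001], [0.001, -0.001, -1.0]]
force: [0.2, -0.1, 0.0]
finger_gap: 0.9
other diff 7.35563025210084 21
```

View pics/h1.png

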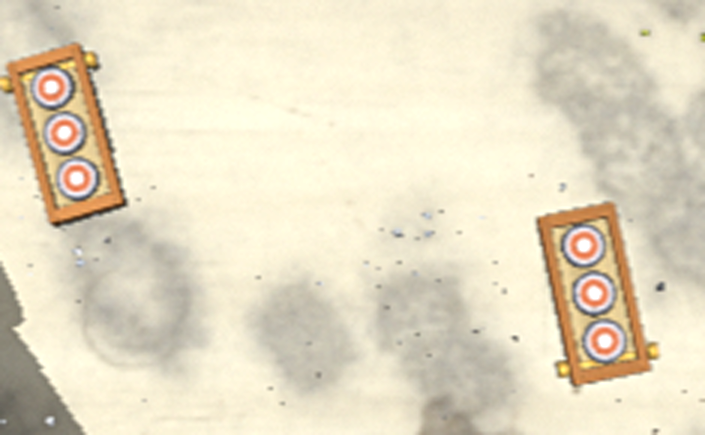

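View pics/h2.png

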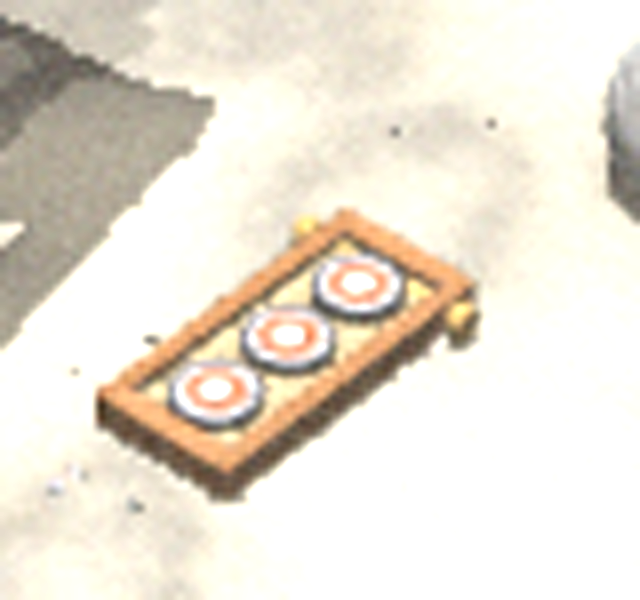

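Both views show the turned mount flat with three slices up, knobs at the far end, and the robot clear. I'll check the other mount's shift, then hand in.

```bash
python3 -c "
from h import *
for a,b,s in(('scene0','scene_h2',np.s_[235:305,300:385]),('top0','top_h1',np.s_[150:225,335:395])):
    f=lambda n:cv2.imread(f'pics/{n}.png',0)[s].astype(np.float32)
    print(cv2.phaseCorrelate(f(a),f(b)))
o=r.observe();print(o['clock'],o['force'],o['qvel'])
r.close_job()"
```

```text
((0.02789179324562241, -0.013173838806700644), 0.995365630918079)
((-0.03855906971196177, 0.5044057352748297), 0.9857933951483833)
14.2 [ 0.4844  0.1823 -0.5645] [-0.3106 -0.1096 -0.1608  0.1954 -0.1263  0.0528]
the job is handed in; nothing more can be done
```

The face-down mount has been turned over and now lies flat on the table with its three round slices up. I gripped it by both knobs, carried it through the half circle about its far edge, lowered it the last few millimetres in small steps and only then let go. The job was handed in at 14.2 s.

**Last checks**
- **Turned mount:** both views show it flat with the slices up. The vertical force went from about −1.3 N to +0.5 N as the table took its weight, before I opened the gripper.
- **Robot:** the arm is clear and touching nothing.
- **Other mount:** the scene view shows a shift of 0.03 px, so no movement. The top view gave 0.5 px (about 1 mm), which disagrees. Nothing came near that mount, so I take it as image error.

**Disagreement with the given geometry:** the fingertips stood about 12–20 mm behind the reported TCP rather than 19 mm ahead of it. I found the gripping height from the pictures and the force reading instead, and ended with the TCP at about z = −0.013 m. The tips may have touched the table lightly there: the largest force seen at the grasp was about 6 N.

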